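Put the whetstones back in their snug hinged box

TASK

The sharpening is done: flip the lid of the wooden whetstone box right over so that it stands open by itself, then put the pile of three whetstones back in the box. The stones lie a little out of line and only a pile with flush ends fits. Carry the pile in one piece with the dark stone still at the bottom, tuck one end under the fixed ledge at the front of the box and lower the other end gently, without ramming or dropping, until all three lie flat inside. Leave the lid standing open so the damp stones can dry, and do not disturb the things around.

Things in the scene. Friction and masses are not known exactly. Their poses are not given: they have to be found in the camera images.
- stone_box: Wooden whetstone box, fixed on the worktop. Outside 145 long (x) x 80 wide (y) x 50 high (z) without the lid; end walls 9.5 thick, side walls 8. Origin: centre of its underside; +x runs along its length from the front (ledge end, on the robot's right) to the hinge end (left), z up.
- box_floor (a point): Centre of the inner floor, 10 above the worktop. Space inside: 126 long x 64 wide, 40 deep. Each side wall has a finger gap 65 long at its middle (x = -32 to +32), cut down to the inner floor's level and open outwards, so fingers holding the pile's sides can go down there and open.
- lid (a joint): Lid of the box, in rad: 0 shut, grows as it opens, its front edge rising and going over towards the hinge end. It weighs about 140 g, balances at about 1.5, falls shut below that and open by itself beyond, to a stop at 2.05, where it stands. Nearly free hinge.
- lid_edge (a point): Middle of the lower front edge of the lid. The lid is 160 long from hinge axis to this edge, 82 wide, 8 thick; shut, it lies on the box (underside 50 above the worktop) and overhangs the front wall's outer face by 15, where a fingertip gets under it.
- lid_hinge (a point): Middle of the lid's hinge axis, at the top outer edge of the hinge wall (x = +72.5, z = 50 in the box's frame).
- ledge_edge (a point): Middle of the lower inner edge of the fixed ledge (x = -53.5, z = 45 in the box's frame): 9.5 inwards of the front wall's inner face, 35 above the inner floor. It leaves an opening 116.5 long, so the 120 long pile goes in only tilted, 20 to 25 degrees: front end down, under the ledge till it meets the front wall, then the other end swung down past the hinge wall.
- stone_coarse: Bottom whetstone of the pile, dark grey-green: 120 long (x) x 60 wide (y) x 11 thick, about 160 g. Origin: centre of its underside. The three stones lie loose on one another, 27 high in all, their ends out of line by up to 6 from one stone to the next; they slide on one another when an end is nudged.
- stone_medium: Middle whetstone, red-brown, 120 x 60 x 8, about 115 g, same kind of origin; it lies on the dark one.
- stone_fine: Top whetstone, cream, 120 x 60 x 8, about 115 g, same kind of origin; it lies on the red-brown one.
- oil: Bystander: oil bottle with a yellow cap, 61 wide, 268 tall, origin at the centre of its foot.
- honey: Bystander: squat jar with a yellow lid, 64 wide, 87 tall, origin at the centre of its foot.
- spice: Bystander: spice jar with a dark brown cap, 41 wide, 105 tall, origin at the centre of its foot.
- mug_0: Bystander: white mug, 82 x 118 x 114, origin at its foot.

How it is judged:
By the outcome, as a careful person would: the job done as asked, in the order asked, and still so for the second after the job is handed in, with the robot touching nothing.
It also fails if it takes over 69 s, if anything falls off the work surface, if the arm or the gripper's body presses on something with over 40 N, if the wrist force passes 120 N, or if a joint passes its speed limit or range.

ROBOT

A 7-joint arm with a two-finger parallel gripper is mounted at the origin on a cart in front of the work surface, level with it; the furniture and walls round the work are solid. World frame = base frame: x ahead of the robot, y to its left, z up, the work surface at z = 0. Lengths are in mm, angles in rad, forces in N, time in s.
With the tool pointing down it reaches from about 425 to 950 mm from the base axis. Payload 4.7 kg.
Tool frame: the origin (TCP) lies on the centre line of the jaws, within the pads' length; the fingertips stand 17 mm ahead of it and the grasp point (between the pads) lies 2 mm behind it (arm.tip_reach is the z of the fingertips in the tool frame, in mm); z points along the fingers, y is the line along which they close (so a half turn about z gives the same grasp; the last joint's range is limited). The gripper opens to 85 mm and grips with 20 to 120 N. Pads are 22 mm wide; open, the fingers measure 114 mm over their backs; the gripper's body (76 mm by 85 mm) begins 54 mm behind the grasp point. The pads swing forward as they close: fully open they stand 13 mm farther back than shut.
Start: joints at [-1.142, 0.469, -0.049, 1.532, 0.024, 1.141, -0.082], TCP at [298.298, 605.529, 248.335] pointing down, gripper open.
Joint ranges: [-2.59, 2.59], [-0.33, 1.99], [-1.39, 1.29], [0.1, 2.45], [-1.04, 4.18], [0.21, 1.99], [-2.66, 2.66]. Speed limits (rad/s): [2.57, 2.57, 3.14, 3.14, 3.14, 3.14, 3.14].

INTERFACE

Orientations are given as a 3x3 rotation matrix whose columns are the frame's x, y, z axes.
In Python, from bench import arm gives the robot as it stands.
- The arm moves only by the shell command python3 shift.py 'ROWS' [FORCE]. ROWS is a JSON object with one list for each field, all of the same length, 1 to 10, a row being the entries at one place: sx, sy, sz (the shift in shares of the most that a row can go, 1 being 50 mm), twist (a turn about the tool's z in normalised numbers (1 is 4 rad)), aperture (the finger opening in mm); each row shifts and turns the commanded pose from where the row before left it, along the tool's axes as they then stand; what a row does not reach is not made up. A row lasts 1/10 s, in which the tool goes at most 50 mm and 0.15 rad, less where a joint would pass 70% of its speed; a pose out of reach is approached as far as the arm can. The fingers move at their own pace and stop on an object; FORCE is the grip in N (left out, the last holds). Time passes only in rows, so rows that do not move let the fingers close. It prints the time, the measured TCP pose, the force, the opening and the grip force at its end. Shift and turn numbers lie between -1 and 1, and a call with a number outside is refused. Input that does not fit is refused with a message, and nothing moves.
- arm.state(): the state, without advancing time (a new reading comes with each control period).
- arm.camera(name): name is "side" or "top"; returns the picture (480x640x3 uint8, blue, green, red); there is no depth.
- arm.camera_info(name): a dict with "K" (3x3 intrinsics, pixels), "R" (3x3) and "t" (3): a world point X has camera coordinates R X + t. Camera axes: x right, y down, z forward; pixel columns grow to the right and rows downward; lengths in mm; the calibration is good to about 2 mm. A picture is of the moment at which its call begins. camera_info takes no time and is no camera call.
- arm.job_done(): hands the job in; it is judged then, once.
The state is a dict: "time_s": time; "joints": joint angles; "qd": joint speeds; "joint_torque": joint torques, N m; "position": TCP position; "orientation": TCP orientation; "force": force on the tool from outside, world axes, zero at the start; "moment": the same for the moment, N m; "finger_gap": finger opening in mm; "finger_force": force on a finger pad.
Only numpy, scipy, OpenCV 4.12 (cv2) and the standard library are available. Lean on these libraries where they do the work, as an engineer would, in place of code of your own. Each camera call takes 0.05 s, during which the arm holds its last target. There are 200 camera calls.

## Working session

There is one attempt and no reset: what is moved stays moved. The work goes in short steps, Python scripts to look and compute and a shell command to move; the robot and the scene stay as the last step left them, time stands still between calls to the robot, and variables do not carry over. Pictures are saved under pics/ and viewed, at most 10 in all, crops included, and the job is handed in when it is done.

```bash
ls; mkdir -p pics
python3 - <<'E'
from bench import arm
import cv2,numpy as np
for n in("side","top"):
    cv2.imwrite(f"pics/{n}0.png",arm.camera(n)); i=arm.camera_info(n)
    print(n,np.round(i["K"],1).tolist(),np.round(i["R"],4).tolist(),np.round(i["t"],1).tolist())
s=arm.state();print({k:np.round(v,3).tolist() for k,v in s.items()},arm.tip_reach)
E
```

```text
bench.py
pics
shift.py
side [[444.6, 0.0, 312.3], [0.0, 444.6, 237.0], [0.0, 0.0, 1.0]] [[0.8713, -0.4901, 0.0242], [-0.1795, -0.3642, -0.9138], [0.4567, 0.7919, -0.4054]] [-486.2, 190.0, 716.9]
top [[453.0, 0.0, 313.7], [0.0, 453.0, 230.6], [0.0, 0.0, 1.0]] [[-0.0276, -0.9996, -0.0048], [-0.9984, 0.0278, -0.049], [0.0491, 0.0035, -0.9988]] [111.3, 618.9, 1045.6]
{'time_s': 0.1, 'joints': [-1.142, 0.469, -0.049, 1.534, 0.024, 1.141, -0.082], 'qd': [0.001, -0.001, -0.001, -0.002, -0.001, 0.002, -0.0], 'joint_torque': [0.001, -51.152, -0.046, -23.839, 0.011, 0.004, 0.0], 'position': [298.072, 605.083, 247.351], 'orientation': [[-0.897, 0.442, -0.001], [0.442, 0.897, -0.002], [-0.0, -0.002, -1.0]], 'force': [-0.422, 0.78, 0.177], 'moment': [-0.007, -0.004, 0.032], 'finger_force': 0.0, 'finger_gap': 85.468} 17.0
```

View pics/side0.png

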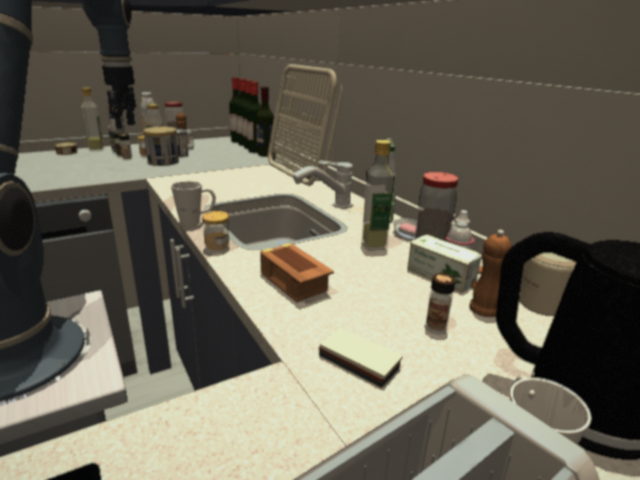

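View pics/top0.png

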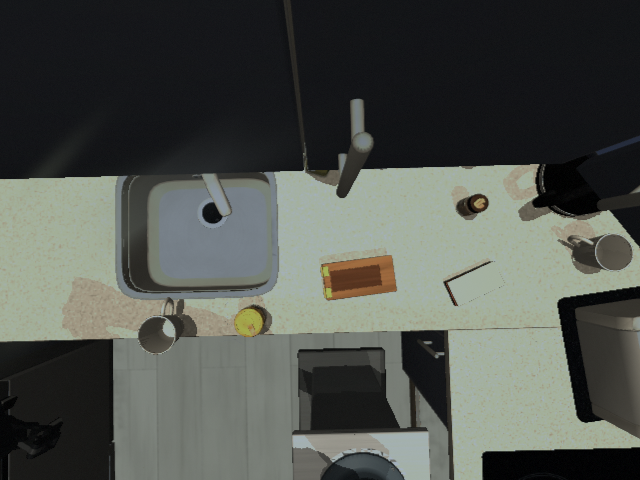

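The side view shows the box near (296,271), stones near (360,356), spice jar (440,303), honey jar (215,232) and oil bottle (378,200). The top view shows the box near (359,277), hinge with yellow marks at its left, and stones near (474,283). Next I'll enlarge both.

Run:
```python
import cv2,numpy as np
t=cv2.imread("pics/top0.png");s=cv2.imread("pics/side0.png")
A=cv2.resize(t[245:315,310:520],None,fx=3.8,fy=3.8,interpolation=cv2.INTER_CUBIC)
B=cv2.resize(s[235:390,250:410],None,fx=2.1,fy=2.1,interpolation=cv2.INTER_CUBIC)
C=np.zeros((600,800,3),np.uint8)
C[:266,:798]=A[:266]
C[270:270+325,:336]=B[:325]
D=cv2.resize(t[255:310,440:510],None,fx=6,fy=6,interpolation=cv2.INTER_CUBIC)
D=(255*(D/255.)**2.5).astype(np.uint8)
C[270:600,345:765]=D[:330]
cv2.imwrite("pics/crop0.png",C)
```

```text
(no output)
```

View pics/crop0.png

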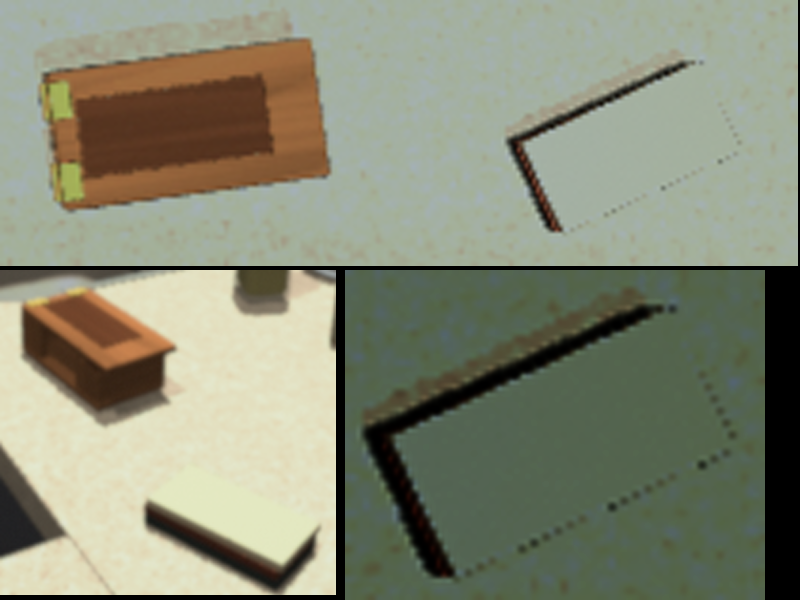

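The box lid is a 265×135 crop-px rectangle with yellow hinges at left. The stones' cream top has corners in the lower-right panel near (393,433), (655,310), (738,435) and (452,575). The dark stone protrudes at the left end. I'll fit poses from both views.

```bash
cat > h.py <<'E'
from bench import arm
import cv2,numpy as np
from scipy.optimize import least_squares
I={n:{k:np.array(v) for k,v in arm.camera_info(n).items()} for n in("top","side")}
def proj(n,X):
    i=I[n];c=(i["R"]@np.atleast_2d(X).T).T+i["t"];p=(i["K"]@c.T).T;return p[:,:2]/p[:,2:]
def tri(p,q):
    r=least_squares(lambda X:np.r_[proj("top",X)[0]-p,proj("side",X)[0]-q],[600,0,30]);return r.x,r.fun
def ray(n,p,z):
    i=I[n];c=-i["R"].T@i["t"];d=i["R"].T@np.linalg.inv(i["K"])@np.r_[p,1];return c+d*(z-c[2])/d[2]
def fitrect(obs,L,W,z0,x0):
    # obs: {view:[(ix,iy,u,v)]} corners ix,iy in +-1
    def f(p):
        c,s=np.cos(p[2]),np.sin(p[2]);e=[]
        for n,l in obs.items():
            for ix,iy,u,v in l:
                a,b=ix*L/2,iy*W/2
                e+=list(proj(n,[p[0]+c*a-s*b,p[1]+s*a+c*b,p[3]])[0]-[u,v])
        return e
    r=least_squares(f,[*x0,z0]);return r.x,np.array(r.fun).reshape(-1,2)
E
python3 - <<'E'
from h import *
np.set_printoptions(precision=1,suppress=True)
for n in I:print(n,"cam",-I[n]["R"].T@I[n]["t"])
A=lambda x,y:np.array([310+x/3.8,245+y/3.8])
B=lambda x,y:np.array([250+x/2.1,235+(y-270)/2.1])
D=lambda x,y:np.array([440+(x-345)/6,255+(y-270)/6])
lt=[A(45,73),A(310,39),A(329,175),A(68,209)]
ls=[B(85,288),B(176,347),B(107,366),B(22,303)]
print("lid");[print(*tri(p,q)) for p,q in zip(lt,ls)]
st=[D(393,433),D(660,308),D(738,435),D(452,577)]
ss=[B(182,468),B(318,527),B(278,568),B(147,502)]
print("stone");[print(*tri(p,q)) for p,q in zip(st,ss)]
# top-face by plane z=27
print([ray("top",p,27) for p in st])
# bystander rough
for nm,p,q in(("spice",(478,203),(442,282)),("honey",(250,320),(216,217)),("oil",(361,142),(382,145)),("mug",(158,335),(187,186))):print(nm,*tri(np.array(p),np.array(q)))
# lid: x axis toward hinge (left in image = +y). corners order: hinge/far, front/far, front/near, hinge/near
cs=[(1,-1),(-1,-1),(-1,1),(1,1)]
c=np.mean([ray("top",p,58) for p in lt],0)
o={"top":[(a,b,*p) for (a,b),p in zip(cs,lt)],"side":[(a,b,*p) for (a,b),p in zip(cs,ls)]}
x,e=fitrect(o,160,82,58,[c[0],c[1],1.6]);print(np.round(x,3),e)
c=np.mean([ray("top",p,27) for p in st],0)
o={"top":[(a,b,*p) for (a,b),p in zip(cs,st)],"side":[(a,b,*p) for (a,b),p in zip(cs,ss)]}
x,e=fitrect(o,120,60,27,[c[0],c[1],1.9]);print(np.round(x,3),e)
E
```

```text
top cam [ 569.7   90.4 1075.2]
side cam [ 130.3 -736.8  476. ]
lid
[543.7  77.8  53.8] [-0.  0.  0.  0.]
[560.1 -79.9  53.9] [ 0.1 -0.3 -0.3  0. ]
[480.8 -88.   57.7] [ 0.3 -0.6 -0.6 -0. ]
[464.5  66.3  57.9] [ 0.1 -0.3 -0.3 -0. ]
stone
[ 489.7 -210.6   21.9] [-0.9  1.7  1.4 -0.1]
[ 539.3 -318.7   20.8] [ 0.2 -0.3 -0.2  0. ]
[ 485.6 -342.7   22.6] [-1.   1.6  1.2 -0.1]
[ 439.1 -234.1   21.7] [ 0.3 -0.6 -0.5  0. ]
[array([ 493.9, -211.5,   27. ]), array([ 538.9, -315.9,   27. ]), array([ 489.5, -343.4,   27. ]), array([ 438.5, -231.7,   27. ])]
spice [ 667.1 -263.1   96. ] [-0.2  0.3  0.3 -0.1]
honey [426.3 238.4  81.4] [-0.2  0.6  0.7  0.1]
oil [753.5  12.9 275.3] [-4.5  6.5  9.4 -1.4]
mug [406.3 429.1 107.8] [ 0.2 -0.5 -0.7 -0.1]
[512.3  -5.8   1.7  55.7] [[-0.1 -0.4]
 [ 0.8 -0.8]
 [ 0.9 -0.2]
 [-1.4  0.2]
 [ 0.5 -0.9]
 [ 0.6 -0.7]
 [-0.7  1.4]
 [-1.5  0.4]]
[ 488.6 -276.4    2.    21.7] [[-1.6  0.9]
 [ 0.4 -0.7]
 [-0.9  1.6]
 [ 0.2  0.5]
 [ 1.9 -0.6]
 [ 0.5 -0.5]
 [ 1.4  0.7]
 [-1.8  0.3]]
```

Careful with the scale: shifts go in shares of 50 mm and turns go in shares of 4 rad. That gives: -30 mm is -0.6, -29 mm is -0.58.

```bash
python3 shift.py '{"sx":[-0.58, -0.58, -0.58, -0.58, -0.58, -0.58, -0.58, -0.58, -0.58, -0.58], "sy":[-0.6, -0.6, -0.6, -0.6, -0.6, -0.6, -0.6, -0.6, -0.6, -0.6], "sz":[0, 0, 0, 0, 0, 0, 0, 0, 0, 0], "twist":[0, 0, 0, 0, 0, 0, 0, 0, 0, 0], "aperture":[30, 30, 30, 30, 30, 30, 30, 30, 30, 30]}' 60; python3 shift.py '{"sx":[-0.58, -0.58, -0.58, -0.58, -0.58, -0.58, -0.58, -0.58, 0, 0], "sy":[-0.6, -0.6, -0.6, -0.6, -0.6, -0.6, -0.6, -0.6, 0, 0], "sz":[0, 0, 0, 0, 0, 0, 0, 0, 0, 0], "twist":[0, 0, 0, 0, 0, 0, 0, 0, 0.035, 0.035], "aperture":[30, 30, 30, 30, 30, 30, 30, 30, 30, 30]}'; python3 shift.py '{"sx":[0, 0, 0, 0, 0, 0], "sy":[0, 0, 0, 0, 0, 0], "sz":[0, 0, 0, 0, 0, 0], "twist":[0.035, 0.035, 0.035, 0.035, 0.0363, 0], "aperture":[30, 30, 30, 30, 30, 30]}'
```

```text
time_s: 1.1
position: [425.9, 206.4, 248.1]
orientation: [[-0.897, 0.442, -0.0], [0.442, 0.897, -0.0], [0.0, -0.0, -1.0]]
force: [-0.4, 0.4, 0.6]
finger_gap: 29.8
finger_force: 0.0
time_s: 2.1
position: [527.6, -111.5, 247.8]
orientation: [[-0.734, 0.68, -0.001], [0.68, 0.734, -0.0], [0.001, -0.001, -1.0]]
force: [0.2, 0.7, 0.2]
finger_gap: 30.3
finger_force: 0.0
time_s: 2.7
position: [527.6, -109.4, 247.9]
orientation: [[-0.128, 0.992, -0.001], [0.992, 0.128, -0.0], [0.0, -0.001, -1.0]]
force: [0.3, -0.1, 0.4]
finger_gap: 29.8
finger_force: 0.0
```

Converted, 40 mm is 0.8, 25 mm is 0.5, 0.024 rad / 4 = 0.006.

```bash
python3 shift.py '{"sx":[-0.08, 0, 0, 0, 0, 0, 0], "sy":[-0.08, 0, 0, 0, 0, 0, 0], "sz":[0.8, 0.8, 0.8, 0.8, 0.5, 0.28, 0], "twist":[0.006, 0, 0, 0, 0, 0, 0], "aperture":[30, 30, 30, 30, 30, 30, 30]}'; python3 shift.py '{"sx":[0.08, 0.06, 0.04, 0.04], "sy":[0, 0, 0, 0], "sz":[0, 0, 0, 0], "twist":[0, 0, 0, 0], "aperture":[30, 30, 30, 30]}';python3 - <<'E'
from h import *
a=arm.camera("side");b=arm.camera("top")
A=cv2.resize(a[180:400,230:430],None,fx=2,fy=2,interpolation=cv2.INTER_CUBIC)
B=cv2.resize(b[230:310,310:440],None,fx=3,fy=3,interpolation=cv2.INTER_CUBIC)
C=np.zeros((440,800,3),np.uint8);C[:440,:400]=A;C[:240,405:795]=B;cv2.imwrite("pics/p1.png",C)
E
```

```text
time_s: 3.4
position: [523.4, -113.8, 47.7]
orientation: [[-0.105, 0.994, -0.003], [0.994, 0.105, 0.001], [0.001, -0.003, -1.0]]
force: [0.3, 1.0, 0.9]
finger_gap: 30.1
finger_force: 0.0
time_s: 3.8
position: [523.9, -102.7, 50.2]
orientation: [[-0.105, 0.995, 0.002], [0.995, 0.105, 0.0], [-0.0, 0.002, -1.0]]
force: [0.8, 0.1, 0.4]
finger_gap: 30.0
finger_force: 0.0
```

View pics/p1.png

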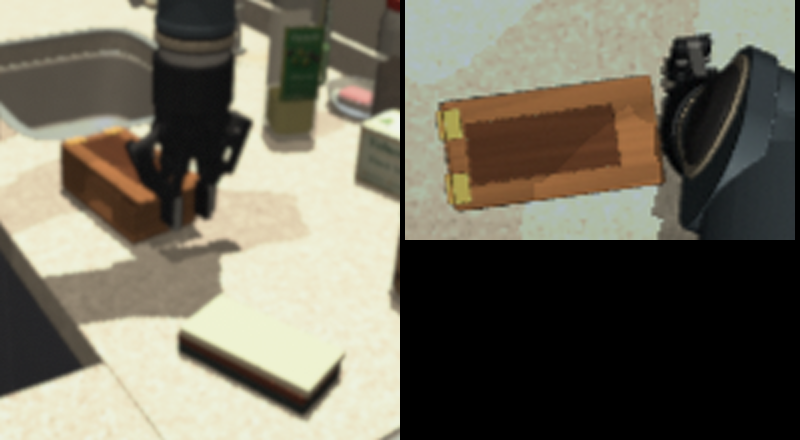

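Fingers are centred in front of the lid edge, a few mm away. Next, push forward gently to contact.

Converted, 2 mm is 0.04.

```bash
python3 shift.py '{"sx":[0.04, 0.04, 0], "sy":[0, 0, 0], "sz":[0, 0, 0], "twist":[0, 0, 0], "aperture":[30, 30, 30]}'|grep -E "pos|^force"; python3 shift.py '{"sx":[0.04, 0.04, 0], "sy":[0, 0, 0], "sz":[0, 0, 0], "twist":[0, 0, 0], "aperture":[30, 30, 30]}'|grep -E "pos|^force"
```

```text
position: [522.9, -98.7, 49.2]
force: [0.5, -0.0, 0.1]
position: [522.4, -94.8, 49.2]
force: [0.1, 0.3, -0.2]
```

Converted, 1.5 mm is 0.03.

```bash
python3 shift.py '{"sx":[0.03, 0.03, 0], "sy":[0, 0, 0], "sz":[0, 0, 0], "twist":[0, 0, 0], "aperture":[30, 30, 30]}'|grep -E "pos|^force"; python3 shift.py '{"sx":[0.02, 0.02, 0], "sy":[0, 0, 0], "sz":[0, 0, 0], "twist":[0, 0, 0], "aperture":[30, 30, 30]}'|grep -E "pos|^force"
```

```text
position: [522.3, -93.5, 49.4]
force: [0.2, -4.0, -0.6]
position: [522.3, -93.4, 49.6]
force: [-0.4, -8.0, 0.2]
```

Converted, -10 mm is -0.2, -6 mm is -0.12.

```bash
python3 shift.py '{"sx":[0.01, 0.006, 0.014, 0.02], "sy":[0, 0, 0, 0], "sz":[-0.08, -0.12, -0.2, -0.2], "twist":[0, 0, 0, 0], "aperture":[30, 30, 30, 30]}'|grep -E "pos|^force"; python3 shift.py '{"sx":[0.03, 0.04, 0.06], "sy":[0, 0, 0], "sz":[-0.2, -0.2, -0.2], "twist":[0, 0, 0], "aperture":[30, 30, 30]}'|grep -E "pos|^force"
```

```text
position: [521.9, -90.2, 79.9]
force: [0.9, -5.3, 0.6]
position: [521.0, -81.3, 109.9]
force: [-0.3, -2.2, 0.6]
```

Run:
```python
from h import *
a=arm.camera("side")
cv2.imwrite("pics/p2.png",cv2.resize(a[150:330,230:400],None,fx=3,fy=3,interpolation=cv2.INTER_CUBIC))
```

```text
(no output)
```

View pics/p2.png

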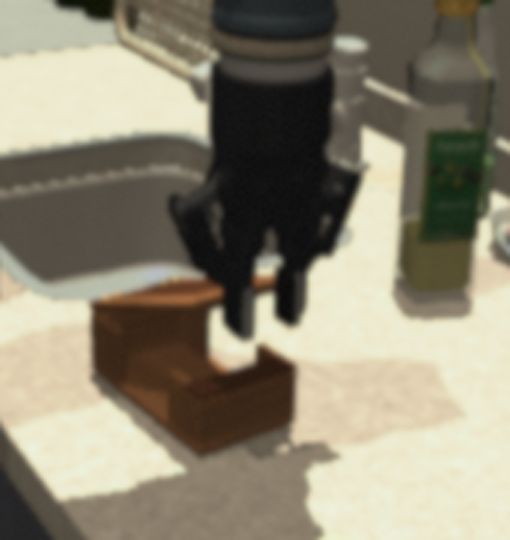

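The lid rises with the fingers (~0.39 rad), edge resting on the finger faces at about (245,290). Continuing along the arc.

Converted, -10 mm is -0.2, 9 mm is 0.18.

```bash
python3 shift.py '{"sx":[0.12, 0.12, 0.14, 0.16, 0.18], "sy":[0, 0, 0, 0, 0], "sz":[-0.2, -0.2, -0.2, -0.2, -0.2], "twist":[0, 0, 0, 0, 0], "aperture":[30, 30, 30, 30, 30]}'|grep -E "pos|^force"; python3 shift.py '{"sx":[0.22, 0.26, 0.3], "sy":[0, 0, 0], "sz":[-0.2, -0.18, -0.18], "twist":[0, 0, 0], "aperture":[30, 30, 30]}'|grep -E "pos|^force";  python3 shift.py '{"sx":[0.3, 0.3, 0.3, 0.2], "sy":[0, 0, 0, 0], "sz":[-0.12, -0.1, -0.06, 0], "twist":[0, 0, 0, 0], "aperture":[30, 30, 30, 30]}'|grep -E "pos|^force"
```

```text
position: [517.7, -46.6, 160.6]
force: [1.2, -2.9, 2.6]
position: [512.8, -5.1, 187.7]
force: [0.5, -0.5, -0.2]
position: [507.0, 50.7, 201.4]
force: [-0.9, -0.3, 0.1]
```

Converted, 8 mm is 0.16, 6 mm is 0.12.

```bash
python3 shift.py '{"sx":[0.16, 0.16, 0.12, 0], "sy":[0, 0, 0, 0], "sz":[0, 0, 0, 0], "twist":[0, 0, 0, 0], "aperture":[30, 30, 30, 30]}'|grep -E "pos|^force"
python3 - <<'E'
from h import *
a=arm.camera("side");b=arm.camera("top")
C=np.zeros((540,800,3),np.uint8);C[:540,:420]=cv2.resize(a[150:330,230:370],None,fx=3,fy=3,interpolation=cv2.INTER_CUBIC)
C[:240,425:785]=cv2.resize(b[230:310,280:400],None,fx=3,fy=3,interpolation=cv2.INTER_CUBIC)
cv2.imwrite("pics/p3.png",C)
E
```

```text
position: [505.0, 70.8, 201.1]
force: [-0.5, -1.0, -0.4]
```

View pics/p3.png

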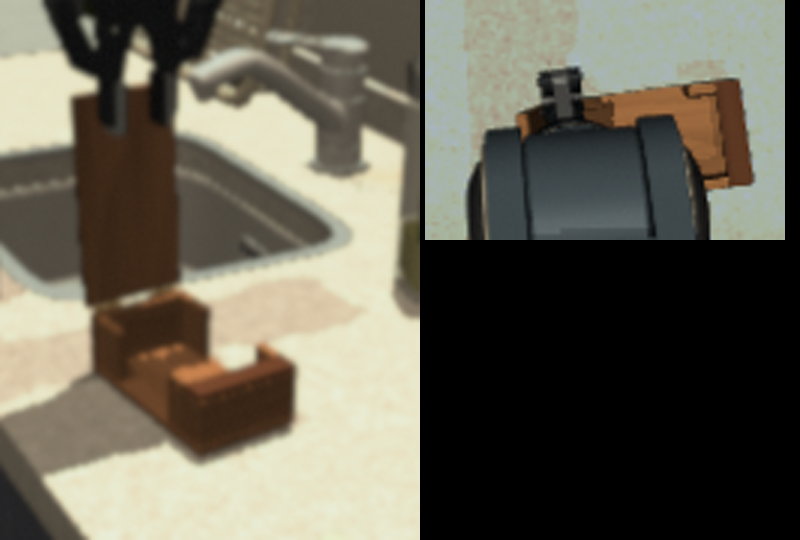

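The lid stands upright past the balance (edge at (125,95)) and the box is open. Next I'll nudge it further and then retreat.

Converted, -45 mm is -0.9, -40 mm is -0.8.

```bash
python3 shift.py '{"sx":[0.2, 0.2, 0.2, 0, 0, -0.6, -0.8, -0.9, -0.9, -0.9], "sy":[0, 0, 0, 0, 0, 0, 0, 0, 0, 0], "sz":[0, 0, 0, 0, 0, 0, 0, 0, 0, 0], "twist":[0, 0, 0, 0, 0, 0, 0, 0, 0, 0], "aperture":[30, 30, 30, 30, 30, 30, 30, 30, 30, 30]}'|grep -E "time|pos|^force"
python3 - <<'E'
from h import *
a=arm.camera("side");b=arm.camera("top");cv2.imwrite("pics/s4.png",a);cv2.imwrite("pics/t4.png",b)
C=np.zeros((600,800,3),np.uint8)
C[:600,:480]=cv2.resize(a[160:310,250:370],None,fx=4,fy=4,interpolation=cv2.INTER_CUBIC)
C[:300,490:800]=cv2.resize(b[240:315,322:400],(310,300),interpolation=cv2.INTER_CUBIC)
C[310:610-10,490:800]=cv2.resize(a[325:385,315:407],None,fx=3.37,fy=3.37,interpolation=cv2.INTER_CUBIC)[:200].copy() if 0 else cv2.resize(a[325:385,315:407],(310,290),interpolation=cv2.INTER_CUBIC)
cv2.imwrite("pics/p4.png",C)
E
```

```text
time_s: 8.55
position: [523.2, -106.3, 201.5]
force: [-0.2, 0.3, 0.5]
```

View pics/p4.png

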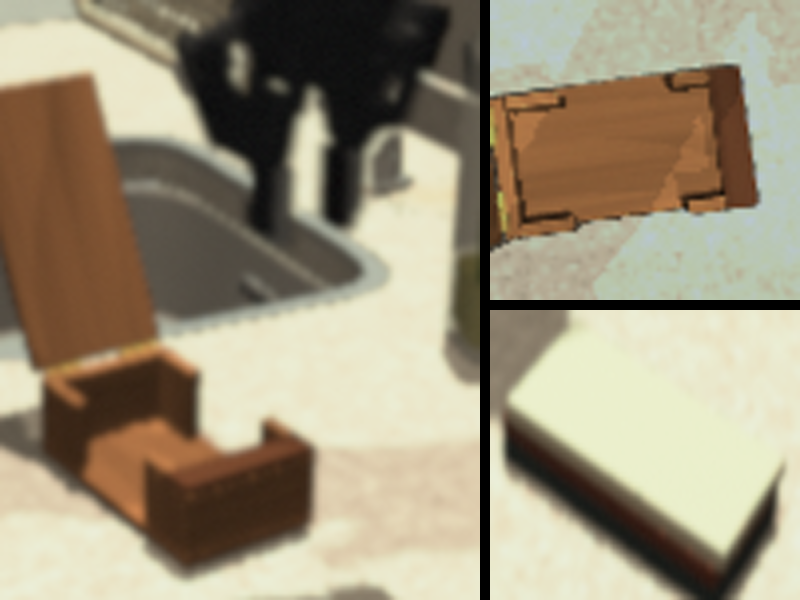

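The lid leans open at rest and the box is empty. The ledge's outer top corners are at (740,65) and (757,205) in the top inset. The stones are visible lower right, bottom and top faces in view. I'll fit both numerically.

Run:
```python
from h import *
np.set_printoptions(precision=1,suppress=True)
T=lambda x,y:np.array([322+(x-490)/3.974-.0,240+y/4])
S=lambda x,y:np.array([250+x/4,160+y/4])
U=lambda x,y:np.array([315+(x-490)/3.37,325+(y-310)/4.833])
for p,q in (((740,65),(312,447)),((757,205),(178,486))): print("front top",*tri(T(*p),S(*q)))
for p in((740,65),(757,205)):print(ray("top",T(*p),50))
for q in((312,447),(178,486)):print(ray("side",S(*q),50))
print("front bottom z0",[ray("side",S(*q),0) for q in((187,573),(310,525))])
print("hinge inner top50",[ray("top",T(*q),50) for q in((512,108),(526,214))])
print("ledge inner top50",[ray("top",T(*q),50) for q in((711,78),(723,193))])
print("stone top z27",[ray("side",U(*q),27) for q in((506,400),(565,322),(783,465),(722,560))])
print("stone bot z0",[ray("side",U(*q),0) for q in((506,465),(775,528),(722,600))])
D=lambda x,y:np.array([440+(x-345)/6,255+(y-270)/6])
print("topview bot z0",[ray("top",D(*q),0) for q in((366,428),(430,575))], [ray("top",D(*q),11) for q in((366,428),(430,575))])
print("topview top z27",[ray("top",D(*q),27) for q in((393,433),(660,312),(700,370),(738,435),(452,577))])
```

```text
front top [557.  -65.2  47.4] [-0.1  0.3  0.3 -0. ]
front top [477.7 -71.7  48.5] [-0.2  0.4  0.4  0. ]
[557.7 -65.1  50. ]
[478.8 -72.   50. ]
[553.9 -69.1  50. ]
[475.8 -73.6  50. ]
front bottom z0 [array([480.8, -74.5,   0. ]), array([558.7, -62.9,   0. ])]
hinge inner top50 [array([537.,  65.,  50.]), array([477.4,  58.9,  50. ])]
ledge inner top50 [array([550.8, -48.4,  50. ]), array([486.1, -53. ,  50. ])]
stone top z27 [array([ 438.3, -235.9,   27. ]), array([ 487.2, -211.6,   27. ]), array([ 535.2, -324.3,   27. ]), array([ 482.6, -346.6,   27. ])]
stone bot z0 [array([ 439. , -236.4,    0. ]), array([ 535.4, -322.7,    0. ]), array([ 492.5, -337.7,    0. ])]
topview bot z0 [array([ 494.2, -208.8,    0. ]), array([ 436.1, -231.4,    0. ])] [array([ 495. , -205.7,   11. ]), array([ 437.5, -228.1,   11. ])]
topview top z27 [array([ 493.9, -211.5,   27. ]), array([ 537.3, -315.8,   27. ]), array([ 514.7, -330.1,   27. ]), array([ 489.5, -343.4,   27. ]), array([ 438.5, -231.7,   27. ])]
```

Converted, 40 mm is 0.8, 35 mm is 0.7.

```bash
python3 shift.py '{"sx":[0.7, 0.69, 0, 0, 0, 0, 0], "sy":[0, 0, 0, 0, 0, 0, 0], "sz":[0, 0.8, 0.8, 0.8, 0.4, 0.2, 0], "twist":[0, 0, 0, 0, 0, 0, 0], "aperture":[10, 10, 10, 10, 10, 10, 10]}'|grep -E "time|pos|^force"; python3 shift.py '{"sx":[0, 0, 0, 0], "sy":[0.1, 0.06, 0.04, 0], "sz":[0, 0, 0, 0], "twist":[0, 0, 0, 0], "aperture":[10, 10, 10, 10]}'|grep -E "pos|^force"
```

```text
time_s: 9.35
position: [515.7, -36.9, 52.6]
force: [0.3, -0.3, -0.1]
position: [527.3, -35.6, 54.2]
force: [0.3, 0.1, 0.5]
```

Converted, 1.5 mm is 0.03, 1 mm is 0.02.

```bash
python3 shift.py '{"sx":[0, 0, 0], "sy":[0.03, 0.02, 0], "sz":[0, 0, 0], "twist":[0, 0, 0], "aperture":[10, 10, 10]}'|grep -E "pos|^force"; python3 shift.py '{"sx":[0, 0, 0], "sy":[0.02, 0.02, 0], "sz":[0, 0, 0], "twist":[0, 0, 0], "aperture":[10, 10, 10]}'|grep -E "pos|^force";python3 shift.py '{"sx":[0, 0, 0], "sy":[0.02, 0.02, 0], "sz":[0, 0, 0], "twist":[0, 0, 0], "aperture":[10, 10, 10]}'|grep -E "pos|^force"
```

```text
position: [528.9, -35.5, 53.5]
force: [0.7, 0.1, 0.1]
position: [530.3, -35.4, 53.3]
force: [-1.4, 0.6, 1.1]
position: [530.4, -35.3, 53.0]
force: [-6.3, -1.2, 4.8]
```

Converted, -12 mm is -0.24, -4 mm is -0.08.

```bash
python3 shift.py '{"sx":[0, 0, 0, 0, 0], "sy":[-0.24, -0.24, -0.08, -0.04, 0], "sz":[0, 0, 0, 0, 0], "twist":[0, 0, 0, 0, 0], "aperture":[10, 10, 10, 10, 10]}'|grep -E "pos|^force"; python3 shift.py '{"sx":[0, 0, 0], "sy":[-0.03, -0.03, 0], "sz":[0, 0, 0], "twist":[0, 0, 0], "aperture":[10, 10, 10]}'|grep -E "pos|^force"
```

```text
position: [503.5, -38.2, 53.7]
force: [0.8, -0.9, 0.1]
position: [503.3, -38.2, 54.0]
force: [6.7, 0.2, -3.2]
```

Converted, 10 mm is 0.2, 6 mm is 0.12.

```bash
python3 shift.py '{"sx":[0, 0, -0.02, -0.02, 0], "sy":[0.2, 0.12, 0, 0, 0], "sz":[0, 0, 0, 0, 0], "twist":[0, 0, 0, 0, 0], "aperture":[10, 10, 10, 10, 10]}'|grep -E "pos|^force"; python3 shift.py '{"sx":[-0.02, -0.02, 0], "sy":[0, 0, 0], "sz":[0, 0, 0], "twist":[0, 0, 0], "aperture":[10, 10, 10]}'|grep -E "pos|^force"
```

```text
position: [516.0, -38.1, 53.3]
force: [1.0, 3.7, -0.8]
position: [516.0, -38.2, 53.3]
force: [1.4, 6.7, -0.8]
```

Converted, -43 mm is -0.86, -40 mm is -0.8.

```bash
python3 shift.py '{"sx":[0.06, 0, -0.86, -0.8, -0.8, -0.8, -0.8, -0.8, -0.8, -0.8], "sy":[0, 0, -0.06, -0.06, -0.06, -0.06, -0.06, -0.06, -0.1, -0.1], "sz":[-0.2, -0.8, -0.8, 0, 0, 0, 0, 0, 0, 0], "twist":[0, 0, 0, 0, 0, 0, 0, 0, 0, 0], "aperture":[30, 30, 30, 30, 30, 30, 30, 30, 30, 30]}'|grep -E "time|pos|^force";python3 shift.py '{"sx":[0, 0, 0, 0], "sy":[0, 0, 0, 0], "sz":[0, 0, 0.4, 0], "twist":[-0.0373, -0.0373, 0, 0], "aperture":[30, 30, 30, 30]}'|grep -E "pos|ori|^force"
```

```text
time_s: 13.25
position: [520.1, -357.9, 137.9]
force: [0.3, -0.6, 0.9]
position: [519.0, -355.4, 115.8]
orientation: [[-0.39, 0.921, -0.005], [0.921, 0.39, 0.002], [0.003, -0.004, -1.0]]
force: [-0.5, 0.8, -0.0]
```

Converted, 40 mm is 0.8, -5.6 mm is -0.112.

```bash
python3 shift.py '{"sx":[-0.112, 0, 0, 0, 0], "sy":[0.072, 0, 0, 0, 0], "sz":[0.8, 0.7, 0.3, 0.06, 0], "twist":[0, 0, 0, 0, 0], "aperture":[30, 30, 30, 30, 30]}'|grep -E "pos|^force";python3 shift.py '{"sx":[0.1, 0.1, 0.08, 0.04, 0.04, 0], "sy":[0, 0, 0, 0, 0, 0], "sz":[0, 0, 0, 0, 0, 0], "twist":[0, 0, 0, 0, 0, 0], "aperture":[30, 30, 30, 30, 30, 30]}'|grep -E "pos|^force"
```

```text
position: [527.1, -359.9, 25.2]
force: [-0.3, 0.2, 0.4]
position: [519.9, -342.4, 24.5]
force: [-0.3, -0.2, 0.4]
```

Careful with the scale: shifts go in shares of 50 mm and turns go in shares of 4 rad. That gives: 5 mm is 0.1, -2 mm is -0.04.

```bash
python3 shift.py '{"sx":[0, 0, 0.02, 0.02, 0.02, 0.02], "sy":[-0.04, 0, 0, 0, 0, 0], "sz":[0.1, 0, 0, 0, 0, 0], "twist":[0, 0, 0, 0, 0, 0], "aperture":[30, 30, 30, 30, 30, 30]}'|grep -E "pos|^force";python3 shift.py '{"sx":[0.02, 0.02, 0], "sy":[0, 0, 0], "sz":[0, 0, 0], "twist":[0, 0, 0], "aperture":[30, 30, 30]}'|grep -E "pos|^force"
python3 shift.py '{"sx":[0.02, 0.02, 0], "sy":[0, 0, 0], "sz":[0, 0, 0], "twist":[0, 0, 0], "aperture":[30, 30, 30]}'|grep -E "pos|^force"
```

```text
position: [516.6, -339.9, 19.5]
force: [-0.5, 0.1, -0.3]
position: [515.9, -338.2, 19.5]
force: [-0.2, -1.5, -0.3]
position: [515.0, -336.2, 19.5]
force: [0.5, -1.0, 0.1]
```

Converted, 1.5 mm is 0.03.

```bash
python3 shift.py '{"sx":[0.03, 0.03, 0.03], "sy":[0, 0, 0], "sz":[0, 0, 0], "twist":[0, 0, 0], "aperture":[30, 30, 30]}'|grep -E "pos|^force";python3 shift.py '{"sx":[0.03, 0.03, 0.03], "sy":[0, 0, 0], "sz":[0, 0, 0], "twist":[0, 0, 0], "aperture":[30, 30, 30]}'|grep -E "pos|^force"; python3 shift.py '{"sx":[0.02, 0.02, 0], "sy":[0, 0, 0], "sz":[0, 0, 0], "twist":[0, 0, 0], "aperture":[30, 30, 30]}'|grep -E "pos|^force"
python3 - <<'E'
from h import *
cv2.imwrite("pics/s5.png",arm.camera("side"));cv2.imwrite("pics/t5.png",arm.camera("top"))
E
```

```text
position: [513.3, -332.1, 19.6]
force: [1.4, -2.1, 0.3]
position: [511.5, -327.9, 19.5]
force: [0.8, -2.0, 0.8]
position: [510.6, -325.9, 19.5]
force: [0.8, -2.2, 1.7]
```

Converted, -45 mm is -0.9, 30 mm is 0.6.

```bash
python3 shift.py '{"sx":[-0.12, 0, 0.9, 0.9, 0.9, 0.56, 0, 0, 0], "sy":[0, 0, 0, 0, 0, 0, 0, 0, 0], "sz":[0, -0.9, 0, 0, 0, 0, 0.6, 0.3, 0], "twist":[0, 0, 0, 0, 0, 0, 0, 0, 0], "aperture":[30, 30, 30, 30, 30, 30, 30, 30, 30]}'|grep -E "time|pos|^force";python3 shift.py '{"sx":[-0.08, -0.08, -0.04, 0], "sy":[0, 0, 0, 0], "sz":[0, 0, 0, 0], "twist":[0, 0, 0, 0], "aperture":[30, 30, 30, 30]}'|grep -E "pos|^force"; python3 shift.py '{"sx":[-0.03, -0.03, 0], "sy":[0, 0, 0], "sz":[0, 0, 0], "twist":[0, 0, 0], "aperture":[30, 30, 30]}'|grep -E "pos|^force"; python3 shift.py '{"sx":[-0.03, -0.03, -0.02], "sy":[0, 0, 0], "sz":[0, 0, 0], "twist":[0, 0, 0], "aperture":[30, 30, 30]}'|grep -E "pos|^force"
```

```text
time_s: 17.85
position: [448.0, -180.4, 18.0]
force: [-0.4, 0.3, 0.0]
position: [453.5, -191.5, 19.9]
force: [-0.3, -0.3, 0.3]
position: [454.4, -193.7, 19.5]
force: [0.0, -1.2, -0.6]
position: [455.3, -196.2, 19.3]
force: [-1.5, 2.6, 2.4]
```

Converted, -1.5 mm is -0.03.

```bash
python3 shift.py '{"sx":[-0.03, -0.03, -0.03, -0.03], "sy":[0, 0, 0, 0], "sz":[0, 0, 0, 0], "twist":[0, 0, 0, 0], "aperture":[30, 30, 30, 30]}'|grep -E "pos|^force"; python3 shift.py '{"sx":[-0.03, -0.02, -0.02, 0], "sy":[0, 0, 0, 0], "sz":[0, 0, 0, 0], "twist":[0, 0, 0, 0], "aperture":[30, 30, 30, 30]}'|grep -E "pos|^force"; python3 shift.py '{"sx":[0.1, 0, -0.9, -0.9, -0.9, -0.62, 0, 0, 0], "sy":[0, 0, 0, 0, 0, 0, 0, 0, 0], "sz":[0, -0.9, 0, 0, 0, 0, 0.6, 0.3, 0], "twist":[0, 0, 0, 0, 0, 0, 0, 0, 0], "aperture":[30, 30, 30, 30, 30, 30, 30, 30, 30]}'|grep -E "time|pos|^force"
```

```text
position: [458.2, -203.0, 19.3]
force: [-0.1, 1.3, -0.0]
position: [459.7, -206.2, 19.4]
force: [-0.8, 0.6, -0.7]
time_s: 20.55
position: [522.0, -353.3, 17.9]
force: [-0.0, 0.4, 0.0]
```

Converted, 5 mm is 0.1, 3 mm is 0.06.

```bash
python3 shift.py '{"sx":[0.1, 0.1, 0.06, 0.04, 0.03, 0.03], "sy":[0, 0, 0, 0, 0, 0], "sz":[0, 0, 0, 0, 0, 0], "twist":[0, 0, 0, 0, 0, 0], "aperture":[30, 30, 30, 30, 30, 30]}'|grep -E "pos|^force"; python3 shift.py '{"sx":[0.03, 0.03, 0.03, 0.02, 0], "sy":[0, 0, 0, 0, 0], "sz":[0, 0, 0, 0, 0], "twist":[0, 0, 0, 0, 0], "aperture":[30, 30, 30, 30, 30]}'|grep -E "pos|^force";python3 shift.py '{"sx":[-0.1, 0, 0, -0.8, -0.8, 0], "sy":[0, 0, 0, 0, 0, 0], "sz":[0, -1, -1, 0, 0, 0], "twist":[0, 0, 0, 0, 0, 0], "aperture":[80, 80, 80, 80, 80, 80]}'|grep -E "time|pos|^force"
python3 - <<'E'
from h import *
a=arm.camera("side");b=arm.camera("top");cv2.imwrite("pics/s6.png",a);cv2.imwrite("pics/t6.png",b)
a5=cv2.imread("pics/s5.png")
f=lambda im:cv2.resize(im,(395,296),interpolation=cv2.INTER_CUBIC)
g=lambda im:(255*(im/255.)**0.6).astype(np.uint8)
C=np.zeros((600,800,3),np.uint8)
C[:296,:395]=f(g(a5[325:388,315:399]));C[:296,400:795]=f(g(a[325:388,315:399]));
C[300:596,:395]=f(b[253:310,436:512]);
C[300:596,400:795]=f((255*(b[253:310,436:512]/255.)**3).astype(np.uint8));cv2.imwrite("pics/p6.png",C)
E
```

```text
position: [515.6, -337.4, 19.6]
force: [0.2, -0.0, -0.4]
position: [513.5, -332.7, 19.6]
force: [0.2, -1.6, 0.3]
time_s: 22.25
position: [546.9, -415.8, 120.1]
force: [-0.2, -0.3, -1.3]
```

View pics/p6.png

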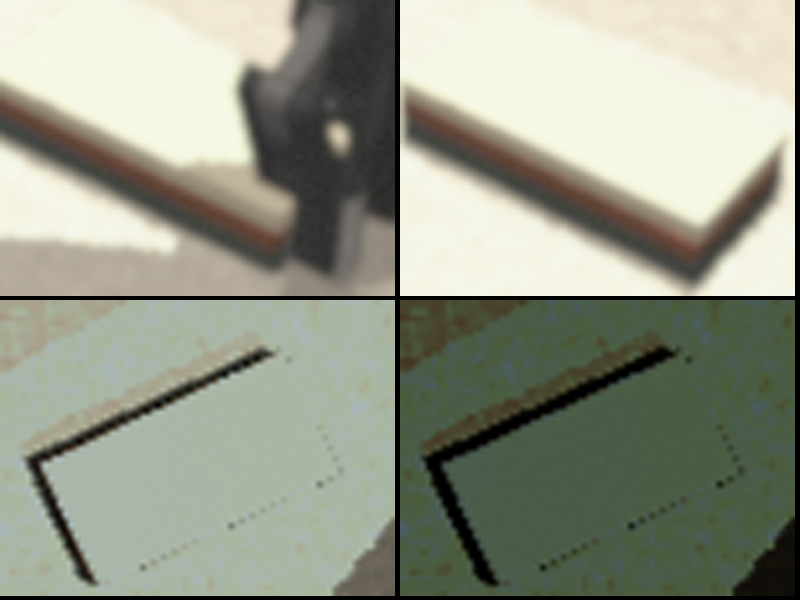

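The pile's ends now look flush: the three layers share straight vertical corners at (705,235–280) and the end face is uniform in the top view. Next step is the grasp, slightly toward the hinge end.

Converted, 45 mm is 0.9, 40 mm is 0.8.

```bash
python3 shift.py '{"sx":[0.9, 0.9, 0.9, 0.75, 0, 0, 0, 0], "sy":[0, 0, 0.02, 0.01, 0, 0, 0, 0], "sz":[0, 0, 0, 0, 0.8, 0.8, 0.3, 0], "twist":[0, 0, 0, 0, 0, 0, 0, 0], "aperture":[84, 84, 84, 84, 84, 84, 84, 84]}' 40|grep -E "time|pos|ori|^force"
```

```text
time_s: 23.15
position: [478.6, -249.8, 22.5]
orientation: [[-0.392, 0.92, -0.005], [0.92, 0.392, 0.003], [0.005, -0.004, -1.0]]
force: [0.1, -0.3, -0.3]
```

```bash
python3 shift.py '{"sx":[-0.14, 0, 0], "sy":[0, 0, 0], "sz":[0.06, 0.06, 0], "twist":[0, 0, 0], "aperture":[84, 84, 84]}' 40|grep -E "time|pos|^force"; python3 shift.py '{"sx":[0, 0, 0, 0, 0], "sy":[0, 0, 0, 0, 0], "sz":[0, 0, 0, 0, 0], "twist":[0, 0, 0, 0, 0], "aperture":[50, 50, 50, 50, 50]}' 40|grep -E "time|pos|force|gap"
```

```text
time_s: 23.45
position: [483.9, -258.6, 19.3]
force: [-0.2, 0.4, 0.1]
time_s: 23.95
position: [483.4, -258.0, 19.1]
force: [-1.2, -0.1, 5.5]
finger_gap: 59.0
finger_force: 44.1
```

Converted, -5 mm is -0.1, -3 mm is -0.06.

```bash
python3 shift.py '{"sx":[0, 0, 0, 0], "sy":[0, 0, 0, 0], "sz":[-0.04, -0.06, -0.1, 0], "twist":[0, 0, 0, 0], "aperture":[50, 50, 50, 50]}' 40|grep -E "time|pos|force|gap"; python3 shift.py '{"sx":[0, 0, 0], "sy":[0, 0, 0], "sz":[-0.3, -0.4, 0], "twist":[0, 0, 0], "aperture":[50, 50, 50]}'|grep -E "time|pos|force|gap";python3 - <<'E'
from h import *
print(arm.state()["moment"])
a=arm.camera("side");b=arm.camera("top");cv2.imwrite("pics/s7.png",a);cv2.imwrite("pics/t7.png",b)
C=np.zeros((600,800,3),np.uint8)
C[:600,:480]=cv2.resize(a[260:385,300:400],(480,600),interpolation=cv2.INTER_CUBIC)
C[:300,490:800]=cv2.resize(b[235:315,435:515],(310,300),interpolation=cv2.INTER_CUBIC)
cv2.imwrite("pics/p7.png",C)
E
```

```text
time_s: 24.35
position: [483.5, -257.9, 28.8]
force: [0.3, 0.0, -4.1]
finger_gap: 59.0
finger_force: 43.9
time_s: 24.65
position: [485.0, -259.0, 66.2]
force: [0.1, -0.1, -3.5]
finger_gap: 59.7
finger_force: 45.0
[-0.04520299 -0.07400525 -0.0037883 ]
```

View pics/p7.png

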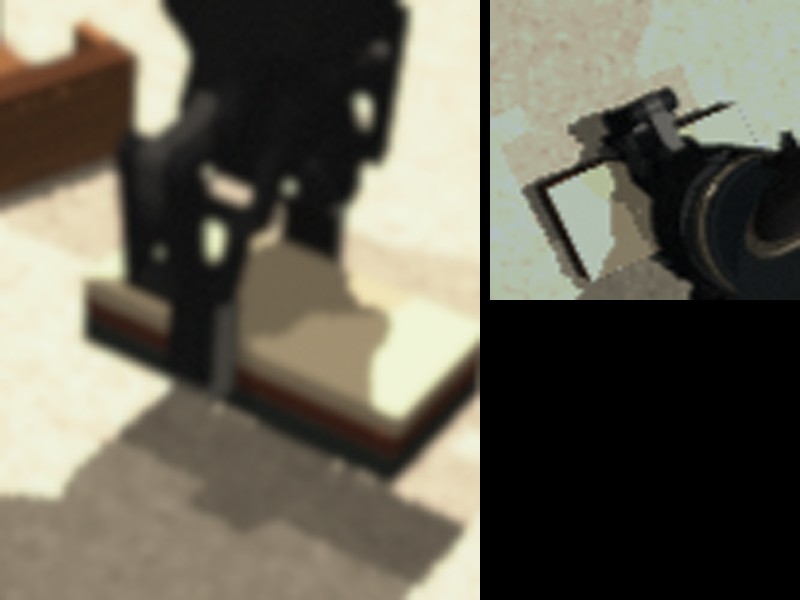

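The grip holds all three stones level and flush, with the fingertips at the pile's bottom edge near (222,395). Next: carry it over the box and turn it.

Converted, 27 mm is 0.54, 25 mm is 0.5.

```bash
python3 shift.py '{"sx":[0.08, 0.2, 0.4, 0.5, 0.54, 0.54, 0.54, 0.54, 0.54, 0.5], "sy":[0.04, 0.1, 0.22, 0.27, 0.29, 0.29, 0.29, 0.29, 0.29, 0.27], "sz":[-0.3, -0.3, -0.28, 0, 0, 0, 0, 0, 0, 0], "twist":[0, 0, 0, 0, 0, 0, 0, 0, 0, 0], "aperture":[50, 50, 50, 50, 50, 50, 50, 50, 50, 50]}' 40|grep -E "time|pos|force|gap";python3 shift.py '{"sx":[0.38, 0.2, 0, 0, 0, 0], "sy":[0.2, 0.1, 0, 0, 0, 0], "sz":[0, 0, 0, 0, 0, 0], "twist":[0, 0, 0.025, 0.025, 0.025, 0], "aperture":[50, 50, 50, 50, 50, 50]}'|grep -E "time|pos|ori|force|gap"
```

```text
time_s: 25.75
position: [505.3, -8.4, 107.7]
force: [0.8, -0.3, -4.1]
finger_gap: 59.1
finger_force: 45.0
time_s: 26.35
position: [507.8, 21.7, 107.5]
orientation: [[-0.101, 0.995, -0.001], [0.995, 0.101, -0.001], [-0.001, -0.001, -1.0]]
force: [-0.9, -0.1, -2.9]
finger_gap: 59.2
finger_force: 45.0
```

```bash
python3 shift.py '{"sx":[0.04, 0, 0, 0, 0], "sy":[0.06, 0, 0, 0, 0], "sz":[0.2, 0.3, 0.12, 0, 0], "twist":[0, 0, 0, 0, 0], "aperture":[50, 50, 50, 50, 50]}' 40|grep -E "time|pos|ori|force|gap"
```

```text
time_s: 26.85
position: [511.0, 24.3, 76.4]
orientation: [[-0.102, 0.995, -0.0], [0.995, 0.102, -0.0], [-0.0, -0.0, -1.0]]
force: [-0.6, -0.1, -3.8]
finger_gap: 59.3
finger_force: 44.9
```

Converted, 1.5 mm is 0.03.

```bash
for i in 1 2 3; do python3 shift.py '{"sx":[0, 0, 0], "sy":[0, 0, 0], "sz":[0.03, 0.03, 0], "twist":[0, 0, 0], "aperture":[50, 50, 50]}' 25|grep -E "pos|force|gap"; done
```

```text
position: [511.0, 24.6, 73.5]
force: [-0.2, -0.7, -4.1]
finger_gap: 59.2
finger_force: 45.0
position: [510.8, 24.6, 70.2]
force: [-0.6, -0.1, -3.3]
finger_gap: 59.5
finger_force: 45.0
position: [511.1, 24.2, 67.9]
force: [-1.8, -1.3, 3.4]
finger_gap: 59.0
finger_force: 45.9
```

Converted, 1 mm is 0.02.

```bash
for i in 1 2 3; do python3 shift.py '{"sx":[0, 0], "sy":[0, 0], "sz":[0.02, 0.02], "twist":[0, 0], "aperture":[52, 52]}' 25|grep -E "pos|force"; done
```

```text
position: [511.3, 23.6, 66.1]
force: [-2.4, -4.2, 7.1]
finger_force: 46.4
position: [511.4, 23.1, 64.1]
force: [-1.6, -4.0, 7.2]
finger_force: 46.7
position: [511.4, 22.7, 62.2]
force: [-2.3, -5.5, 6.5]
finger_force: 46.9
```

Converted, 1 mm is 0.02, 0.7 mm is 0.014.

```bash
for i in 1 2 3; do python3 shift.py '{"sx":[0.008, 0.008, 0], "sy":[0, 0, 0], "sz":[0.02, 0.02, 0.014], "twist":[0, 0, 0], "aperture":[52, 52, 52]}' 25|grep -E "pos|force"; done
python3 - <<'E'
from h import *
print(arm.state()["moment"])
a=arm.camera("side");b=arm.camera("top");cv2.imwrite("pics/s8.png",a);cv2.imwrite("pics/t8.png",b)
C=np.zeros((600,800,3),np.uint8)
C[:600,:500]=cv2.resize(a[190:310,240:340],(500,600),interpolation=cv2.INTER_CUBIC)
C[:300,505:800]=cv2.resize(b[240:315,322:400],(295,300),interpolation=cv2.INTER_CUBIC)
cv2.imwrite("pics/p8.png",C)
E
```

```text
position: [511.6, 22.7, 59.5]
force: [-1.8, -6.3, 6.7]
finger_force: 47.4
position: [511.6, 22.9, 56.9]
force: [-1.4, -9.1, 6.9]
finger_force: 47.9
position: [511.6, 23.2, 54.2]
force: [-1.3, -9.2, 7.4]
finger_force: 48.7
[-1.4475008   0.41060031  0.06780248]
```

View pics/p8.png

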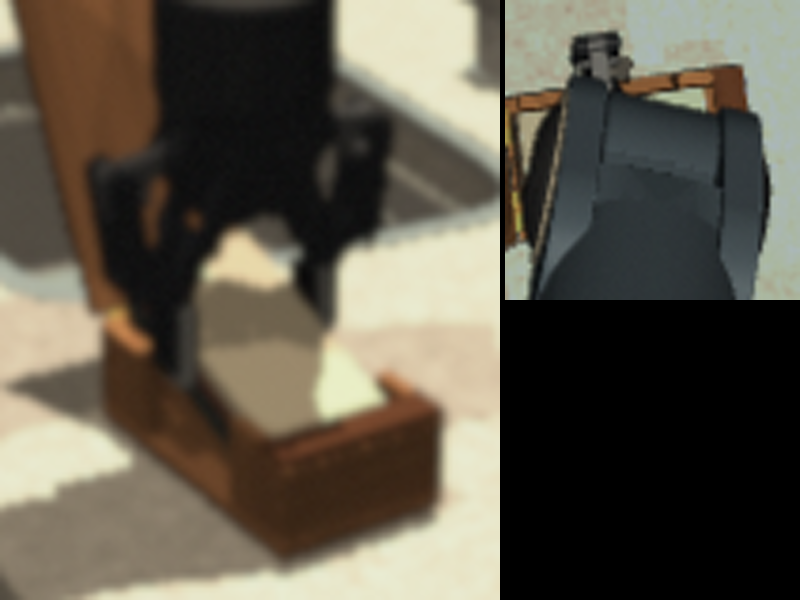

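The pile is tilted with its front end down in the box just behind the ledge at (330,425), and the gripper is clear of the lid. Slide forward under the ledge.

Converted, -1.5 mm is -0.03, -1 mm is -0.02.

```bash
python3 shift.py '{"sx":[-0.03, -0.03, -0.02], "sy":[0, 0, 0], "sz":[0, 0, 0], "twist":[0, 0, 0], "aperture":[52, 52, 52]}'|grep -E "pos|force"; for i in 1 2 3; do python3 shift.py '{"sx":[-0.02, -0.02, -0.02], "sy":[0, 0, 0], "sz":[0, 0, 0], "twist":[0, 0, 0], "aperture":[52, 52, 52]}'|grep -E "pos|^force"; done
```

```text
position: [511.7, 23.0, 54.0]
force: [-1.4, 0.2, 5.5]
finger_force: 48.4
position: [511.9, 20.3, 53.5]
force: [0.5, 0.9, 0.6]
position: [511.1, 16.7, 52.8]
force: [0.2, -0.2, -4.1]
position: [511.8, 13.8, 53.1]
force: [-0.5, 0.3, -3.7]
```

Converted, -0.7 mm is -0.014, -0.6 mm is -0.012.

```bash
for i in 1 2; do python3 shift.py '{"sx":[-0.014, -0.012, 0], "sy":[0, 0, 0], "sz":[0, 0, 0], "twist":[0, 0, 0], "aperture":[52, 52, 52]}'|grep -E "time|pos|^force"; done
```

```text
time_s: 30.85
position: [512.1, 12.6, 53.3]
force: [-0.1, 0.9, -2.6]
time_s: 31.15
position: [512.3, 11.3, 53.4]
force: [0.1, 0.6, -3.7]
```

Converted, -0.6 mm is -0.012.

```bash
for i in 1 2; do python3 shift.py '{"sx":[-0.012, -0.012, 0], "sy":[0, 0, 0], "sz":[0, 0, 0], "twist":[0, 0, 0], "aperture":[52, 52, 52]}'|grep -E "time|pos|^force"; done
```

```text
time_s: 31.45
position: [512.4, 10.1, 53.3]
force: [0.0, 0.4, -3.9]
time_s: 31.75
position: [512.5, 9.1, 53.3]
force: [0.1, -0.2, -3.8]
```

Converted, -0.6 mm is -0.012.

```bash
for i in 1 2; do python3 shift.py '{"sx":[-0.012, -0.012, 0], "sy":[0, 0, 0], "sz":[0, 0, 0], "twist":[0, 0, 0], "aperture":[52, 52, 52]}'|grep -E "time|pos|^force"; done
```

```text
time_s: 32.05
position: [512.5, 8.9, 53.4]
force: [-0.6, 4.4, -2.8]
time_s: 32.35
position: [512.5, 8.8, 53.4]
force: [-1.2, 7.9, -1.6]
```

Converted, 1.8 mm is 0.036, 1.5 mm is 0.03.

```bash
python3 shift.py '{"sx":[0.03, 0.036, 0], "sy":[0, 0, 0], "sz":[0, 0, 0], "twist":[0, 0, 0], "aperture":[52, 52, 52]}'|grep -E "time|pos|^force"; for i in 1 2 3; do python3 shift.py '{"sx":[0, 0], "sy":[0, 0], "sz":[0.02, 0.02], "twist":[0, 0], "aperture":[52, 52]}'|grep -E "pos|^force"; done
```

```text
time_s: 32.65
position: [512.6, 9.2, 53.3]
force: [-0.6, 0.1, -4.1]
position: [512.5, 9.3, 51.3]
force: [-0.4, -0.6, -3.8]
position: [512.5, 9.8, 49.3]
force: [-0.6, 1.2, 0.5]
position: [512.7, 10.4, 47.7]
force: [-2.5, 2.8, 4.7]
```

Converted, 1 mm is 0.02, -0.1 mm is -0.002.

```bash
for i in 1 2 3 4; do python3 shift.py '{"sx":[0, 0], "sy":[-0.002, 0], "sz":[0.02, 0.02], "twist":[0, 0], "aperture":[52, 52]}'|grep -E "pos|^force"; done
```

```text
position: [512.7, 10.9, 45.9]
force: [-1.7, 3.8, 5.7]
position: [512.8, 11.3, 43.9]
force: [-0.5, 4.4, 5.0]
position: [512.9, 11.5, 42.0]
force: [-2.4, 4.9, 5.4]
position: [512.9, 11.6, 40.0]
force: [-1.7, 4.8, 4.9]
```

Converted, 1 mm is 0.02, 0.2 mm is 0.004.

```bash
for i in 1 2 3 4; do python3 shift.py '{"sx":[0.004, 0], "sy":[-0.002, 0], "sz":[0.02, 0.02], "twist":[0, 0], "aperture":[52, 52]}'|grep -E "pos|^force"; done
```

```text
position: [512.9, 11.8, 38.0]
force: [-1.4, 4.3, 5.0]
position: [512.9, 12.0, 36.0]
force: [-0.8, 5.1, 4.4]
position: [512.9, 12.2, 34.1]
force: [-0.8, 5.0, 5.2]
position: [512.7, 11.8, 31.9]
force: [0.0, 4.9, 4.3]
```

Converted, 0.5 mm is 0.01.

```bash
for i in 1 2 3 4; do python3 shift.py '{"sx":[0, 0, 0], "sy":[0, 0, 0], "sz":[0.01, 0.01, 0], "twist":[0, 0, 0], "aperture":[52, 52, 52]}'|grep -E "pos|^force"; done
```

```text
position: [512.6, 11.7, 30.7]
force: [0.7, 6.4, 3.9]
position: [512.6, 11.7, 29.7]
force: [0.4, 5.9, 4.2]
position: [512.5, 11.7, 28.9]
force: [-0.4, 5.9, 7.3]
position: [512.6, 11.6, 28.2]
force: [-0.7, 5.4, 9.7]
```

Converted, -1 mm is -0.02.

```bash
python3 shift.py '{"sx":[0, 0, 0, 0, 0], "sy":[0, 0, 0, 0, 0], "sz":[0, 0, -0.02, 0, 0], "twist":[0, 0, 0, 0, 0], "aperture":[60, 62, 66, 74, 80]}'|grep -E "time|pos|^force|gap"; python3 shift.py '{"sx":[0, 0, 0, 0, 0, 0], "sy":[0, 0, 0, 0, 0, 0], "sz":[-0.1, -0.2, -0.4, -0.8, -1, -0.8], "twist":[0, 0, 0, 0, 0, 0], "aperture":[80, 80, 80, 80, 80, 80]}'|grep -E "time|pos|force|gap"
```

```text
time_s: 36.55
position: [511.2, 10.0, 28.1]
force: [0.1, -0.0, 0.4]
finger_gap: 79.9
time_s: 37.15
position: [511.8, 10.2, 196.4]
force: [0.3, 0.3, -0.1]
finger_gap: 79.8
finger_force: 0.0
```

Converted, -45 mm is -0.9, -40 mm is -0.8.

```bash
python3 shift.py '{"sx":[-0.6, -0.8, -0.9, -0.9, -0.9, -0.9, -0.9, 0], "sy":[0, 0, 0, 0, 0, 0, 0, 0], "sz":[0, 0, 0, 0, 0, 0, 0, 0], "twist":[0, 0, 0, 0, 0, 0, 0, 0], "aperture":[80, 80, 80, 80, 80, 80, 80, 80]}'|grep -E "time|pos|^force"
python3 - <<'E'
from h import *
np.set_printoptions(precision=0,suppress=True)
a=arm.camera("side");b=arm.camera("top");cv2.imwrite("pics/s9.png",a);cv2.imwrite("pics/t9.png",b)
C=np.array([511.6,2.7]);u=np.array([-.101,.995]);w=np.array([.995,.101])
P=lambda X,Y,z:np.r_[C+X*u+Y*w,z]
for n,im in(("side",a),("top",b)):
    for Y in(-20,0,20):
        print(n,"Y",Y)
        row=[]
        for X in range(-72,78,5):
            p=proj(n,P(X,Y,37))[0].round().astype(int);row.append((X,*im[p[1],p[0]].tolist()))
        print(" ".join(f"{r[0]}:{r[1]},{r[2]},{r[3]}" for r in row))
E
```

```text
time_s: 37.95
position: [539.7, -291.0, 194.9]
force: [-1.0, 0.2, 0.3]
side Y -20
-72:26,41,61 -67:25,41,62 -62:24,38,59 -57:27,43,70 -52:35,57,94 -47:41,65,108 -42:54,78,116 -37:96,128,157 -32:125,167,200 -27:140,185,218 -22:147,193,221 -17:133,178,211 -12:157,205,226 -7:177,223,236 -2:181,226,238 3:181,226,237 8:180,226,237 13:181,225,237 18:181,226,238 23:180,225,237 28:181,226,237 33:180,225,237 38:181,226,238 43:177,223,235 48:167,213,227 53:122,158,177 58:64,92,118 63:44,70,106 68:39,64,100 73:45,76,117
side Y 0
-72:23,39,59 -67:25,41,63 -62:23,38,60 -57:30,47,77 -52:38,60,99 -47:41,65,107 -42:67,93,127 -37:126,163,186 -32:172,219,232 -27:180,225,237 -22:181,226,237 -17:181,226,237 -12:180,225,237 -7:181,226,238 -2:181,226,238 3:181,226,238 8:181,226,238 13:181,226,238 18:180,225,237 23:181,226,238 28:181,226,237 33:180,225,237 38:180,225,237 43:179,224,236 48:166,212,226 53:119,154,172 58:104,136,152 63:48,66,82 68:25,40,61 73:26,43,66
side Y 20
-72:24,39,59 -67:25,40,62 -62:24,40,62 -57:25,40,66 -52:35,54,91 -47:40,63,104 -42:51,76,113 -37:99,131,157 -32:163,208,225 -27:179,2
[... 949 characters left out ...]
170 -7:156,183,171 -2:157,185,172 3:157,184,170 8:158,184,171 13:158,184,171 18:157,184,170 23:158,184,171 28:159,184,171 33:158,183,170 38:158,184,171 43:158,184,171 48:159,184,171 53:159,183,170 58:114,135,132 63:26,37,50 68:53,90,135 73:44,59,75
top Y 20
-72:37,57,90 -67:29,47,77 -62:30,49,79 -57:28,45,75 -52:155,184,170 -47:156,185,171 -42:155,184,171 -37:156,184,171 -32:157,185,171 -27:156,184,171 -22:156,184,171 -17:157,184,171 -12:158,184,171 -7:157,184,171 -2:158,184,172 3:158,184,171 8:159,184,171 13:166,183,170 18:185,184,171 23:184,184,171 28:159,184,171 33:160,184,171 38:160,184,171 43:160,184,171 48:160,184,171 53:161,184,171 58:154,170,158 63:27,34,38 68:59,99,147 73:82,162,162
```

Run:
```python
from h import *
a,b,t0,s0,s4=[cv2.imread(f"pics/{n}.png").astype(int) for n in("s9","t9","top0","side0","s4")]
d=lambda p,q,y0,y1,x0,x1:abs(p-q)[y0:y1,x0:x1].mean().round(2)
print("lid",d(a,s4,170,260,235,285),"honey",d(b,t0,300,340,232,268),"mug",d(b,t0,295,355,135,180),"spice",d(a,s0,275,335,425,455),"oil side",d(a,s0,140,250,362,395), "rear wall/stones dark?")
```

```text
lid 4.27 honey 8.13 mug 9.88 spice 6.2 oil side 25.91 rear wall/stones dark?
```

Run:
```python
from h import *
R=lambda n:cv2.cvtColor(cv2.imread(f"pics/{n}.png"),cv2.COLOR_BGR2GRAY)
def m(p,q,y0,y1,x0,x1):
    r=cv2.matchTemplate(R(p)[y0-8:y1+8,x0-8:x1+8],R(q)[y0:y1,x0:x1],cv2.TM_CCOEFF_NORMED);_,v,_,l=cv2.minMaxLoc(r);return l[0]-8,l[1]-8,round(v,3)
print("lid",m("s9","s4",170,260,235,285),"honey",m("t9","top0",300,340,232,268),"mug",m("t9","top0",295,355,135,180),"spice",m("s9","side0",275,335,425,455),"oil",m("t6","top0",130,200,335,375),m("s6","side0",140,250,362,395))
```

```text
lid (0, 0, 0.977) honey (0, 0, 0.983) mug (0, 0, 0.989) spice (0, 0, 0.993) oil (0, 0, 1.0) (0, 0, 1.0)
```

```bash
python3 -c "
from bench import arm
print(arm.job_done())"
```

```text
the job is handed in; nothing more can be done
None
```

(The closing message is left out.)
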